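# Switch on the guarded output of a light-bar test supply

## Task

The next light bar is soon to go on test, so switch on the supply with the red guard to let it warm up: lift the red guard with the outside of a finger, and while the guard rests on the finger push the toggle lever beneath it over towards the back (on), then draw the finger out so that the guard drops shut over the lever. Grip nothing and force nothing, leave the supply with the yellow guard as it is, and do not shift either supply or anything lying round them.

Things in the scene. Friction and masses are not known exactly. Their poses are not given: they have to be found in the camera images.
- supply_red: bench power supply with the red switch guard: grey case 150 mm deep (x), 100 mm wide (y), black top panel 60 mm above the bench, 2 to 3 kg, loose on rubber feet. Origin: middle of its underside; x runs from its front (display, lamps; faces the robot) to its back. The guard is over the front half of the panel; a dial and two terminals, 17 mm high, 40 mm behind the hinge. Switch this one on
- red_guard (a joint): angle of the red guard: 0 = down over the lever; grows as its front lip rises and swings to the back; stop at 1.35. A light plastic hood (45 g), 52 mm wide, roof 50 mm above the panel, front sloping down to the lip, open underneath, hinged at its rear end. No spring or catch: it drops shut by its own weight from any angle
- red_lip (a point): middle of the front edge of the red guard's lip, 94 mm from the hinge axis. Down, it is 68 mm above the bench and 23 mm in front of the case's front face, with free space under it to the bench, so that a fingertip pointing down and towards the back can go in under it. The lip is 52 mm wide; it ends in a rolled edge 8 mm thick, so that its underside is 4 mm below this point
- red_hinge (a point): middle of the red guard's hinge axis, 68 mm above the bench, 4 mm in front of the middle of the case; the axis runs along the case's y
- red_lever (a joint): angle of the steel toggle lever under the red guard: 0 = off, leaning to the front of the case; 0.48 = on, leaning to the back (hinge); 0.24 = upright. It snaps: past the middle it falls to the nearer end by itself. About 1 N at its tip moves it
- red_tip (a point): top of the red toggle lever, on its axis. The lever is 36 mm long, 7 to 11 mm thick, pivots 55 mm in front of the hinge axis and 65 mm above the bench; its top is about 99 mm above the bench and moves 17 mm from off to on
- supply_yellow: bench power supply with the yellow switch guard: grey case 150 mm deep (x), 100 mm wide (y), black top panel 60 mm above the bench, 2 to 3 kg, loose on rubber feet. Origin: middle of its underside; x runs from its front (display, lamps; faces the robot) to its back. The guard is over the front half of the panel; a dial and two terminals, 17 mm high, 40 mm behind the hinge. Leave it alone
- yellow_guard (a joint): angle of the yellow guard: 0 = down over the lever; grows as its front lip rises and swings to the back; stop at 1.35. A light plastic hood (45 g), 52 mm wide, roof 50 mm above the panel, front sloping down to the lip, open underneath, hinged at its rear end. No spring or catch: it drops shut by its own weight from any angle
- yellow_lip (a point): middle of the front edge of the yellow guard's lip, 94 mm from the hinge axis. Down, it is 68 mm above the bench and 23 mm in front of the case's front face, with free space under it to the bench, so that a fingertip pointing down and towards the back can go in under it. The lip is 52 mm wide; it ends in a rolled edge 8 mm thick, so that its underside is 4 mm below this point
- yellow_hinge (a point): middle of the yellow guard's hinge axis, 68 mm above the bench, 4 mm in front of the middle of the case; the axis runs along the case's y
- yellow_lever (a joint): angle of the steel toggle lever under the yellow guard: 0 = off, leaning to the front of the case; 0.48 = on, leaning to the back (hinge); 0.24 = upright. It snaps: past the middle it falls to the nearer end by itself. About 1 N at its tip moves it
- yellow_tip (a point): top of the yellow toggle lever, on its axis. The lever is 36 mm long, 7 to 11 mm thick, pivots 55 mm in front of the hinge axis and 65 mm above the bench; its top is about 99 mm above the bench and moves 17 mm from off to on
- bar: loose LED light bar lying flat near the front edge of the bench, 36 x 361 x 11 mm, purple-white; its long side is its y axis; the next one to be tested; origin: middle of its underside
- stamp: loose inspection stamp standing upright, wooden grip on a red foot, 26 x 26 x 55 mm; origin: middle of its underside
- flux: loose dropper bottle, white with a black cap, 35 mm across, 99 mm tall, upright; origin: middle of its underside
- loupe: loose black eye loupe, 41 mm across, 30 mm tall; origin: middle of its underside
- tape: loose yellow tape roll lying flat, 63 mm across, 19 mm high; origin: middle of its underside
- tape2: loose blue tape roll lying flat, 61 mm across, 15 mm high; origin: middle of its underside

How it is judged:
By the outcome, as a careful person would: the job done as asked, in the order asked, and still so for the second after the job is handed in, with the robot touching nothing.
It also fails if it takes over 32 s, if anything falls off the work surface, if the arm or the gripper's body presses on something with over 40 N, if the wrist force passes 120 N, or if a joint passes its speed limit or range.

## Robot

A 6-joint arm with a two-finger parallel gripper is mounted at the origin on a cart in front of the work surface, level with it; the furniture and walls round the work are solid. World frame = base frame: x ahead of the robot, y to its left, z up, the work surface at z = 0. Lengths are in mm, angles in rad, forces in N, time in s.
With the tool pointing down it reaches from about 400 to 925 mm from the base axis. Payload 12.5 kg.
Tool frame: the origin (TCP) lies at the very end of the fingers, on their centre line; the grasp point (between the pads) lies 19 mm behind it; z points along the fingers, y is the line along which they close (so a half turn about z gives the same grasp; the last joint's range is limited). The gripper opens to 95 mm and grips with 3 to 60 N. Pads are 20 mm wide; open, the fingers measure 119 mm over their backs; the gripper's body (75 mm by 180 mm) begins 59 mm behind the grasp point.
Start: joints at [-1.235, 0.491, 1.559, -0, 1.092, -0.106], TCP at [267.254, -564.998, 214.661] pointing down, gripper open.
Joint ranges: [-3.1, 3.1], [-0.84, 2.19], [0.05, 2.79], [-1.13, 4.28], [0.06, 2.93], [-2.69, 2.69]. Speed limits (rad/s): [2.22, 2.22, 2.79, 3.14, 3.14, 3.14].

## Interface

Orientations are given as [roll, pitch, yaw] about the fixed x, y, z axes, in that order (R = Rz(yaw) Ry(pitch) Rx(roll)).
In Python, from cell import * gives the robot as it stands.
- The arm moves only by the tool jog_arm, never from a script. Its argument "targets" is a list of rows, each an object with "turn": the turn, a rotation vector about the world's x, y, z in degrees, a list of three; "slide": the shift along the world's x, y, z in mm, a list of three; "claw": the opening in per cent of the stroke, from 0 (shut) to 100 (fully open). In form: [{"turn": [wx, wy, wz], "slide": [x, y, z], "claw": claw}, ...]. A call has 1 to 5 rows; each row shifts and turns the commanded pose from where the row before left it; what a row does not reach is not made up. A row lasts 1/8 s, in which the tool goes at most 62.5 mm and 10.7 degrees, less where a joint would pass 70% of its speed; a pose out of reach is approached as far as the arm can. A call with a gripper value outside its range is refused whole. The fingers move at their own pace and stop on an object; the grip force is fixed at half the most. Time passes only in rows, so rows that do not move let the fingers close. It gives the time, the measured TCP pose, the force, the opening and the grip force at its end, in the units of the state.
- state(): the state, without advancing time (a new reading comes with each control period).
- read_camera(name): name is "side" or "top"; returns a dict with "frame" (384x512x3 uint8, blue, green, red), "mtx" (3x3 intrinsics, pixels), "R" (3x3) and "t" (3): a world point X has camera coordinates R X + t. Camera axes: x right, y down, z forward; pixel columns grow to the right and rows downward; lengths in mm; the calibration is good to about 2 mm. A picture is of the moment at which its call begins. There is no depth.
- job_done(): hands the job in; it is judged then, once.
Trained networks look in the newest picture that a camera, given by its name, has taken for a name from the list of things; names that differ only in an ending like _2 or _b are one class to them, and where a whole thing is asked for, a point or a joint stands for the part that bears it (a point fixed in the world has none). Each returns a list of dicts, best first, with "conf" (0 to 1); they miss things now and then, are a little off and sometimes report something else, mostly with a low value. They report only what shows in the picture. A call takes as long as a camera call.
- look_for(query, camera): "xy" ([column, row] in pixels, amid what is visible of it).
The state is a dict: "t": time; "joints": joint angles; "qvel": joint speeds; "tau": joint torques, N m; "eef_pos": TCP position; "tcp_rot": TCP orientation; "ft_force": force on the tool from outside, world axes, zero at the start; "moment": the same for the moment, N m; "opening": opening from 0.0 (shut) to 1.0 (fully open); "grip_force": force on a finger pad.
Only numpy, scipy, OpenCV 4.12 (cv2) and the standard library are available. Lean on these libraries where they do the work, as an engineer would, in place of code of your own. Each camera call takes 0.05 s, during which the arm holds its last target. There are 200 camera calls.

## Working session

There is one attempt and no reset: what is moved stays moved. The work goes in short steps, Python scripts to look and compute and a tool call to move; the robot and the scene stay as the last step left them, time stands still between calls to the robot, and variables do not carry over. Pictures are saved under pics/ and viewed, at most 10 in all, crops included, and the job is handed in when it is done.

Besides the shell and the picture viewer there is one more tool, called after "Call:" as name(argument=value, ...), one argument or row to a line, values as JSON. jog_arm: Moves the arm, as the interface text tells. Its arguments: {"type":"object","properties":{"targets":{"type":"array","items":{"type":"object","properties":{"turn":{"type":"array","items":{"type":"number"}},"slide":{"type":"array","items":{"type":"number"}},"claw":{"type":"number"}}}}},"required":["targets"]}

```bash
mkdir -p pics
cat > h.py <<'E'
from cell import *
import numpy as np, cv2
def ray(c,uv):
    R=np.array(c["R"]);t=np.array(c["t"]).ravel();K=np.array(c["mtx"])
    return -R.T@t, R.T@np.linalg.inv(K)@np.array([uv[0],uv[1],1.])
def onz(c,uv,z):
    o,d=ray(c,uv); return o+d*(z-o[2])/d[2]
def proj(c,X):
    p=np.array(c["mtx"])@(np.array(c["R"])@np.array(X,float)+np.array(c["t"]).ravel()); return p[:2]/p[2]
E
python3 - <<'E'
from h import *
for n in("top","side"):
    c=read_camera(n); cv2.imwrite(f"pics/{n}0.png",c["frame"]); o,d=ray(c,(256,192)); print(n,o.round(),(d/np.linalg.norm(d)).round(2))
    for q,z in(("supply_red",60),("red_guard",90),("red_lip",68),("red_hinge",68),("supply_yellow",60),("yellow_lip",68),("yellow_hinge",68),("bar",11),("stamp",27),("flux",50),("loupe",30),("tape",19),("tape2",15)):
        for r in look_for(q,n)[:2]: print(q,np.round(r["xy"]),round(r["conf"],2),onz(c,r["xy"],z).round())
print(state())
E
```

```text
top [ 396. -245. 1036.] [ 0.09  0.01 -1.  ]
supply_red [309. 181.] 0.59 [ 514. -381.   60.]
supply_red [163. 219.] 0.4 [418.  16.  60.]
red_guard [314. 192.] 0.86 [ 480. -390.   90.]
red_lip [315. 192.] 0.76 [ 482. -395.   68.]
red_lip [237. 160.] 0.5 [ 575. -188.   68.]
red_hinge [313. 195.] 0.9 [ 476. -391.   68.]
supply_yellow [240. 159.] 0.73 [ 579. -193.   60.]
yellow_hinge [236. 172.] 0.75 [ 541. -184.   68.]
yellow_hinge [358. 163.] 0.2 [ 560. -515.   68.]
bar [257. 234.] 0.78 [ 373. -236.   11.]
bar [236. 171.] 0.58 [ 554. -179.   11.]
stamp [317. 194.] 0.22 [ 481. -406.   27.]
flux [359. 162.] 0.53 [ 564. -521.   50.]
flux [314. 194.] 0.36 [ 480. -396.   50.]
loupe [360. 214.] 0.72 [ 423. -523.   30.]
loupe [361. 165.] 0.47 [ 561. -534.   30.]
tape [181. 182.] 0.67 [525. -23.  19.]
tape [163. 222.] 0.59 [413.  28.  19.]
tape2 [181. 182.] 0.67 [525. -22.  15.]
tape2 [163. 222.] 0.59 [413.  29.  15.]
side [  93. -999.  739.] [ 0.37  0.69 -0.62]
supply_red [282. 214.] 0.74 [ 518. -352.   60.]
supply_red [297. 228.] 0.59 [ 525. -413.   60.]
red_guard [281. 218.] 0.66 [ 490. -391
[... 431 characters left out ...]
2. 276.] 0.27 [ 469. -530.   30.]
{'t': 1.4, 'joints': array([-1.23458383e+00,  4.90895599e-01,  1.55891910e+00,  2.33778960e-07,
        1.09170647e+00, -1.05624325e-01]), 'qvel': array([-0.00084714, -0.00034417,  0.00022316, -0.00068121,  0.00120604,
       -0.00055943]), 'tau': array([ 1.54332633e-03, -6.12468266e+01, -2.58432108e+01,  6.93231937e-02,
        4.45484149e-02, -6.15105500e-05]), 'eef_pos': array([ 267.25926413, -564.98241786,  214.6570898 ]), 'tcp_rot': array([3.14152155e+00, 7.32948736e-06, 4.41836718e-01]), 'ft_force': array([ 0.08187922, -0.14718199,  0.51134547]), 'moment': array([-0.01694607,  0.05980112,  0.03540789]), 'grip_force': 0.0, 'opening': 1.0010656478279583}
```

View pics/top0.png

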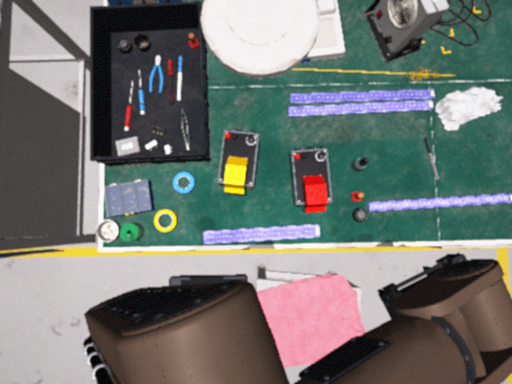

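View pics/side0.png

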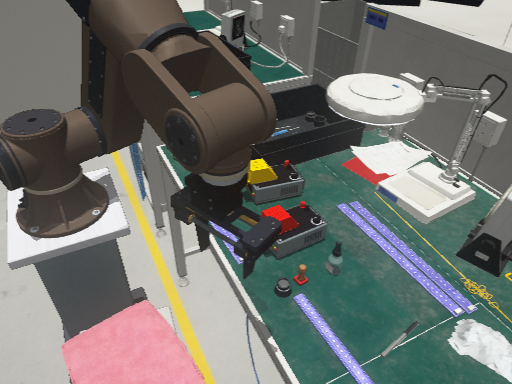

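The top view shows the red supply at about (312,178), with its lip edge at about row 212. The yellow supply is at (238,160), with the stamp, loupe and flux to the right at columns 358-361. I'll zoom in to get the red supply's pose.

Run:
```python
from h import *
c=read_camera("top"); f=c["frame"]
cr=cv2.resize(f[140:220,280:375],None,fx=8,fy=8,interpolation=cv2.INTER_CUBIC)[:600,:760]; 
for i in range(0,95,10): cv2.putText(cr,str(280+i),(i*8,10),0,.35,(255,255,255))
for i in range(0,75,10): cv2.putText(cr,str(140+i),(0,i*8+4),0,.35,(255,255,255))
cv2.imwrite("pics/crop.png",cr)
h=cv2.cvtColor(f,cv2.COLOR_BGR2HSV)
m=(((h[...,0]<8)|(h[...,0]>172))&(h[...,1]>150)&(h[...,2]>90)).astype(np.uint8)
n,l,s,ce=cv2.connectedComponentsWithStats(m)
for i in range(1,n):
    if s[i,4]>100 and s[i,0]>280 and s[i,1]>140 and s[i,1]<230:
        print(s[i]); p=np.argwhere(l==i)[:,::-1].astype(np.float32); r=cv2.minAreaRect(p); b=cv2.boxPoints(r); print(r)
        for q in b: print(q.round(1),onz(c,q,72).round(),onz(c,q,110).round())
d=(h[...,2]<70).astype(np.uint8)[140:225,285:340]
n,l,s,ce=cv2.connectedComponentsWithStats(d)
print(s,proj(c,[500,-390,60]))
```

```text
[302 175  26  38 808]
((315.192626953125, 193.11883544921875), (37.2101936340332, 23.539295196533203), 84.80557250976562)
[301.8 175.7] [ 527. -361.   72.] [ 522. -356.  110.]
[325.2 173.5] [ 532. -424.   72.] [ 526. -417.  110.]
[328.6 210.6] [ 432. -429.   72.] [ 431. -422.  110.]
[305.2 212.7] [ 428. -366.   72.] [ 427. -362.  110.]
[[   0    0   55   85 3939]
 [  22    7    5    2    9]
 [  35    6    2    2    4]
 [  10   12   33   50  632]
 [  33   12    7    6   17]
 [   4   15    4   31   43]
 [   8   47    1    1    1]
 [  42   46    1    1    1]
 [   8   49    2    9   10]
 [  13   50    2    1    2]
 [  43   53    1    2    2]
 [  15   55    1    1    1]
 [  13   57    1    1    1]
 [   9   59    1    5    5]
 [  18   65    2    4    6]
 [  13   66    2    1    2]] [312.40534498 186.04951357]
```

View pics/crop.png

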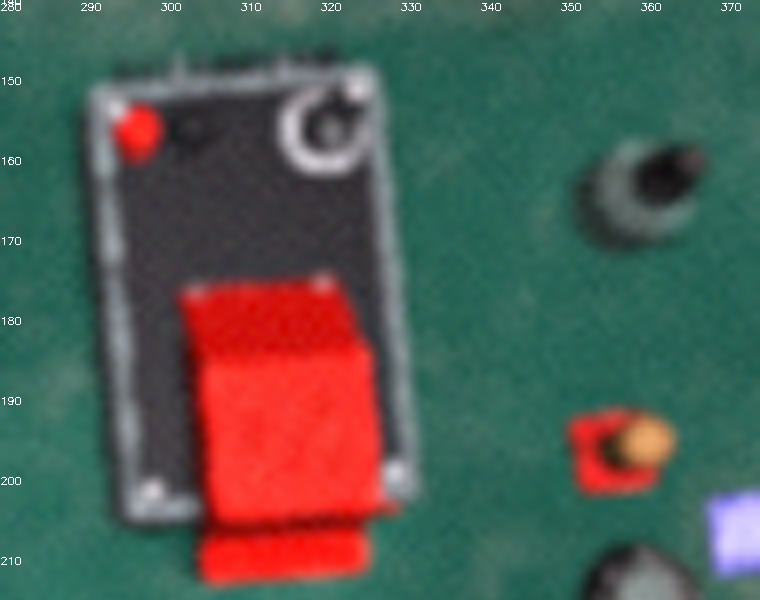

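Run:
```python
from h import *
from scipy.optimize import least_squares
c=read_camera("top")
# (local x,y,z) -> pixel ; local x to back, y left
P=[((-75,50,60),(294.7,205)),((-75,-50,60),(331,202)),((75,50,60),(291.3,151)),((75,-50,60),(326.3,148.3)),((-99,26,67),(304,212.8)),((-99,-26,67),(324.8,211))]
def W(p,l):
    s,k=np.sin(p[2]),np.cos(p[2]); return [p[0]+k*l[0]-s*l[1],p[1]+s*l[0]+k*l[1],l[2]]
f=lambda p:np.concatenate([proj(c,W(p,l))-np.array(q) for l,q in P])
r=least_squares(f,[500,-390,0]); p=r.x; print(p,r.fun.round(1))
for n,l in dict(lip=(-98,0,68),hinge=(-4,0,68),tip=(-67,0,99),roofedge=(-75,0,110)).items(): print(n,np.round(W(p,l),1),proj(c,W(p,l)).round(1))
s=read_camera("side")
f2=s["frame"].copy()
for l in [(-75,50,60),(-75,-50,60),(75,50,60),(75,-50,60),(-98,26,68),(-98,-26,68),(-4,-26,68),(-75,-50,0)]:
    u=proj(s,W(p,l)); print(l,u.round(1)); cv2.circle(f2,tuple(int(round(v)) for v in u*1),0,(0,255,0),-1)
cv2.imwrite("pics/side1.png",cv2.resize(f2[170:300,220:360],None,fx=4,fy=4,interpolation=cv2.INTER_NEAREST))
```

```text
[ 5.27265445e+02 -3.86730776e+02  4.82864420e-02] [-0.  -0.1  0.7  0.3 -1.  -0.7  0.5 -0.5  0.6  0.2 -0.8  0.7]
lip [ 429.4 -391.5   68. ] [314.3 212. ]
hinge [ 523.3 -386.9   68. ] [311.4 177.2]
tip [ 460.3 -390.    99. ] [315.1 199.6]
roofedge [ 452.4 -390.4  110. ] [316.  202.4]
(-75, 50, 60) [257.4 219.1]
(-75, -50, 60) [278.1 243.8]
(75, 50, 60) [304.9 201.7]
(75, -50, 60) [327.7 223.7]
(-98, 26, 68) [254.3 225.4]
(-98, -26, 68) [265.  238.4]
(-4, -26, 68) [297.1 225.7]
(-75, -50, 0) [276.7 260.6]
```

View pics/side1.png

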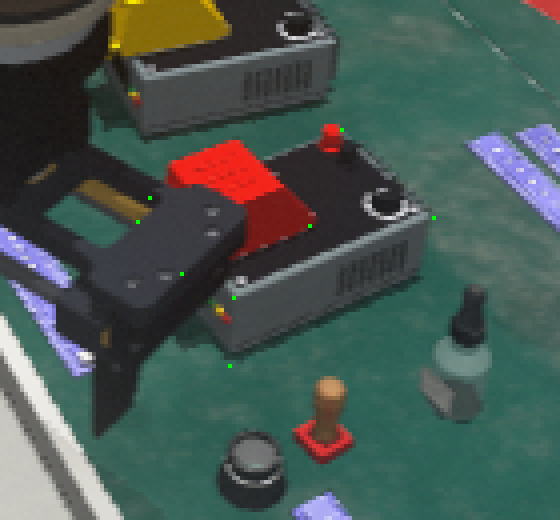

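The side-view crop agrees with the fit: the case corners are on the rendered points, and the lip at about (260,232) is hidden by the gripper. The supply's yaw is about 2.8° and the hinge is at (523,-387).

Plan:
1. Shut the claw, line up with the case and tilt 45°.
2. Go in under the lip.
3. Lift the guard and push the lever back.
4. Draw the finger out.

Call:
jog_arm(
  targets=[
    {"turn": [0,0,-4.5],"slide": [21,34,-8],"claw": 0},
    {"turn": [0,0,-4.5],"slide": [21,34,-8],"claw": 0},
    {"turn": [0,0,-4.5],"slide": [21,34,-8],"claw": 0},
    {"turn": [0,0,-4.5],"slide": [21,34,-8],"claw": 0},
    {"turn": [0,0,-4.5],"slide": [21,34,-8],"claw": 0},
  ],
)

```text
t: 2.17
eef_pos: [372.8, -393.9, 174.6]
tcp_rot: [3.141, -0.0, 0.046]
ft_force: [-0.1, -0.9, 0.2]
opening: 0.529
grip_force: 0.0
```

Call:
jog_arm(
  targets=[
    {"turn": [0.4,-9,0],"slide": [-3,0,0],"claw": 0},
    {"turn": [0.4,-9,0],"slide": [-3,0,0],"claw": 0},
    {"turn": [0.4,-9,0],"slide": [-3,0,0],"claw": 0},
    {"turn": [0.4,-9,0],"slide": [-3,0,0],"claw": 0},
    {"turn": [0.4,-9,0],"slide": [-3,0,0],"claw": 0},
  ],
)

```text
t: 2.8
eef_pos: [358.1, -394.1, 174.8]
tcp_rot: [3.14, -0.756, 0.053]
ft_force: [0.4, -0.7, 0.4]
opening: 0.026
grip_force: 0.0
```

```bash
cat >> h.py <<'E'
from scipy.spatial.transform import Rotation as Ro
def st():
    s=state(); R=Ro.from_euler("xyz",s["tcp_rot"]).as_matrix(); p=s["eef_pos"]
    ex=np.array([.9988,.0483,0]); ey=np.array([-.0483,.9988,0]); d=p-np.array([523.3,-386.9,0])
    n=R[:,0]*(1 if R[2,0]>0 else -1); C=d+10*n
    print("t",round(s["t"],2),"p",p.round(1),"z",R[:,2].round(3),"ycl",R[:,1].round(3),"f",s["ft_force"].round(2),"op",round(s["opening"],3),"q",s["joints"].round(2))
    print("TCP u,lat,z",-(d@ex).round(1),(d@ey).round(1),d[2].round(1)," C u,z",-(C@ex).round(1),C[2].round(1))
E
python3 - <<'E'
from h import *
st()
for n in("top","side"):
    c=read_camera(n); cv2.imwrite(f"pics/{n}2.png",c["frame"])
a=cv2.imread("pics/top2.png")[120:260,200:400]; b=cv2.imread("pics/side2.png")[150:310,180:360]
cv2.imwrite("pics/two.png",np.hstack([cv2.resize(a,(400,280)),cv2.resize(b,(360,320))[:280]]))
E
```

```text
t 2.8 p [ 358.1 -394.1  174.8] z [ 0.685  0.035 -0.728] ycl [ 0.052 -0.999  0.001] f [ 0.37 -0.71  0.45] op 0.026 q [-1.32  0.41  2.12  1.15  0.83 -0.71]
TCP u,lat,z 165.3 0.8 174.8  C u,z 158.1 181.6
```

View pics/two.png

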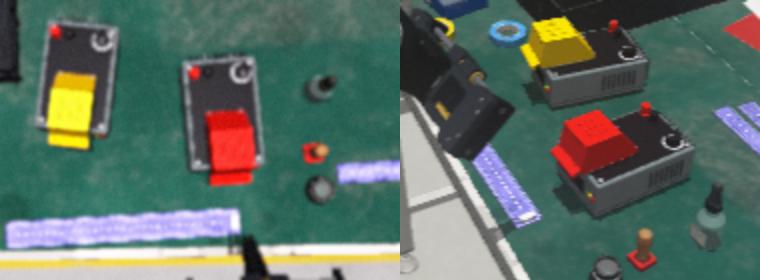

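The tool is now tilted in line with the red supply, clear at its front, and the neighbours are undisturbed. Next I go down in front of the lip.

Call:
jog_arm(
  targets=[
    {"slide": [8,0,-34],"turn": [0,0,0],"claw": 0},
    {"slide": [8,0,-34],"turn": [0,0,0],"claw": 0},
    {"slide": [8,0,-34],"turn": [0,0,0],"claw": 0},
    {"slide": [8,0,-34],"turn": [0,0,0],"claw": 0},
    {"slide": [0,0,0],"turn": [0,0,0],"claw": 0},
  ],
)

```text
t: 3.52
eef_pos: [390.8, -392.5, 36.4]
tcp_rot: [-3.132, -0.748, 0.048]
ft_force: [0.5, -0.4, 0.7]
opening: 0.004
grip_force: 0.0
```

Run:
```python
from h import *
st(); c=read_camera("side"); t=read_camera("top")
cv2.imwrite("pics/s3.png",np.hstack([cv2.resize(c["frame"][190:290,210:310],(500,500),interpolation=2),cv2.resize(t["frame"][160:260,285:345],(300,500),interpolation=2)]))
```

```text
t 3.52 p [ 390.8 -392.5   36.4] z [ 0.679  0.042 -0.733] ycl [ 0.054 -0.998 -0.007] f [ 0.49 -0.4   0.73] op 0.004 q [-1.24  0.71  2.17  1.53  0.72 -1.16]
TCP u,lat,z 132.7 0.9 36.4  C u,z 125.3 43.2
```

View pics/s3.png

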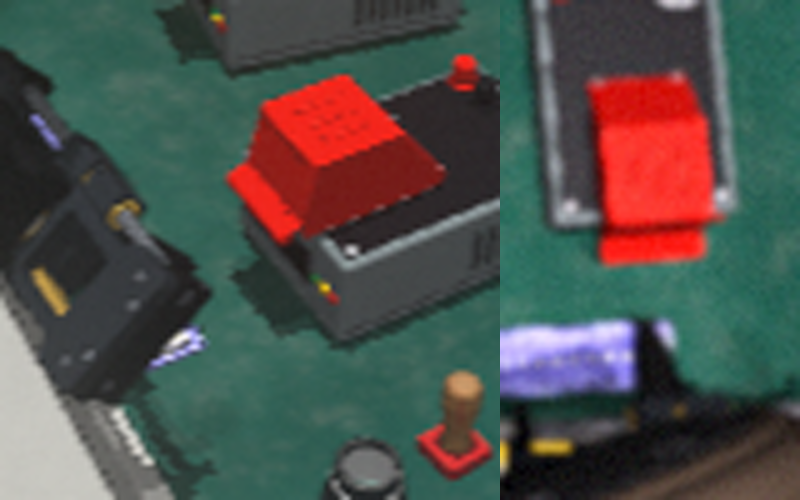

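Call:
jog_arm(
  targets=[
    {"slide": [10,0.3,-2],"turn": [0,0,0],"claw": 0},
    {"slide": [10,0.3,-2],"turn": [0,0,0],"claw": 0},
    {"slide": [10,0.3,-1],"turn": [0,0,0],"claw": 0},
    {"slide": [10,0.3,0],"turn": [0,0,0],"claw": 0},
    {"slide": [8,0.3,0],"turn": [0,0,0],"claw": 0},
  ],
)

```text
t: 4.25
eef_pos: [438.9, -391.9, 33.0]
tcp_rot: [-3.139, -0.751, 0.051]
ft_force: [0.8, -0.1, 0.2]
opening: 0.003
grip_force: 0.0
```

```bash
python3 -c "
from h import *
st()"
```

```text
t 4.25 p [ 438.9 -391.9   33. ] z [ 0.681  0.038 -0.731] ycl [ 0.053 -0.999 -0.002] f [ 0.83 -0.1   0.23] op 0.003 q [-1.15  0.72  2.11  1.59  0.69 -1.11]
TCP u,lat,z 84.6 -0.9 33.0  C u,z 77.2 39.8
```

Call:
jog_arm(
  targets=[
    {"slide": [0,0,5],"turn": [0,0,0],"claw": 0},
    {"slide": [0,0,8],"turn": [0,0,0],"claw": 0},
    {"slide": [0,0,8],"turn": [0,0,0],"claw": 0},
    {"slide": [0,0,8],"turn": [0,0,0],"claw": 0},
    {"slide": [0,0,8],"turn": [0,0,0],"claw": 0},
  ],
)

```text
t: 4.88
eef_pos: [438.0, -392.2, 70.6]
tcp_rot: [-3.139, -0.751, 0.051]
ft_force: [-0.4, 0.1, 0.1]
opening: 0.005
grip_force: 0.1
```

Call:
jog_arm(
  targets=[
    {"slide": [0,0,8],"turn": [0,0,0],"claw": 0},
    {"slide": [0,0,5],"turn": [0,0,0],"claw": 0},
    {"slide": [0,0,0],"turn": [0,0,0],"claw": 0},
  ],
)

```text
t: 5.25
eef_pos: [438.2, -392.1, 83.3]
tcp_rot: [-3.14, -0.751, 0.051]
ft_force: [-0.0, 0.2, 0.3]
opening: 0.004
grip_force: 0.1
```

Run:
```python
from h import *
st(); c=read_camera("side"); t=read_camera("top")
cv2.imwrite("pics/s4.png",np.hstack([cv2.resize(c["frame"][190:290,210:310],(500,500),interpolation=2),cv2.resize(t["frame"][150:250,285:345],(300,500),interpolation=2)]))
```

```text
t 5.25 p [ 438.2 -392.1   83.3] z [ 0.681  0.037 -0.731] ycl [ 0.053 -0.999 -0.001] f [-0.    0.25  0.27] op 0.004 q [-1.15  0.62  2.1   1.45  0.7  -0.93]
TCP u,lat,z 85.3 -1.1 83.3  C u,z 78.0 90.1
```

View pics/s4.png

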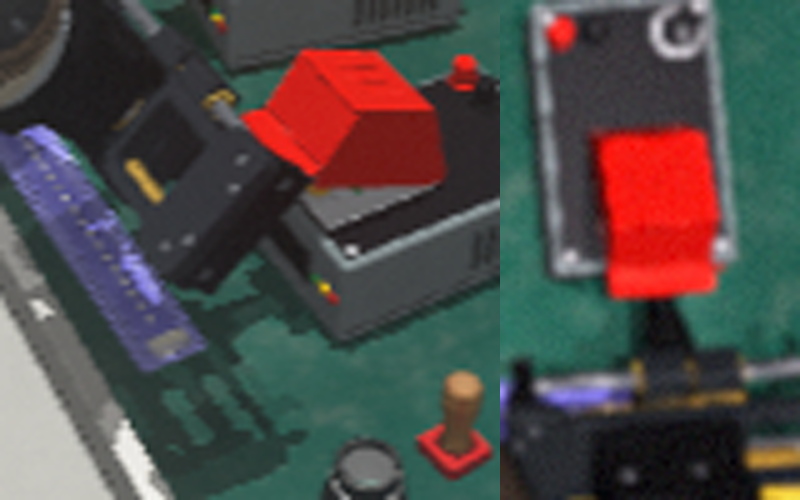

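The guard is resting on the finger, open by about 0.4 rad. Next I push back.

Call:
jog_arm(
  targets=[
    {"slide": [4,0.3,0],"turn": [0,0,0],"claw": 0},
    {"slide": [4,0.3,0],"turn": [0,0,0],"claw": 0},
  ],
)

```text
t: 5.6
eef_pos: [446.4, -391.4, 82.7]
tcp_rot: [-3.138, -0.751, 0.05]
ft_force: [-1.4, 0.1, 0.4]
opening: 0.002
grip_force: 0.1
```

Call:
jog_arm(
  targets=[
    {"slide": [3,0.3,0],"turn": [0,0,0],"claw": 0},
  ],
)

```text
t: 5.72
eef_pos: [449.5, -391.0, 82.8]
tcp_rot: [-3.139, -0.751, 0.051]
ft_force: [-0.4, -0.4, 0.4]
opening: 0.008
grip_force: 0.3
```

Call:
jog_arm(
  targets=[
    {"slide": [3,0.3,0],"turn": [0,0,0],"claw": 0},
  ],
)

```text
t: 5.85
eef_pos: [452.4, -390.7, 82.8]
tcp_rot: [-3.139, -0.751, 0.051]
ft_force: [-1.0, 0.3, 0.0]
opening: 0.005
grip_force: 0.3
```

Call:
jog_arm(
  targets=[
    {"slide": [3,0.3,0],"turn": [0,0,0],"claw": 0},
  ],
)

```text
t: 5.98
eef_pos: [455.4, -390.5, 82.9]
tcp_rot: [-3.139, -0.751, 0.051]
ft_force: [-0.5, -0.6, 0.5]
opening: 0.002
grip_force: 0.1
```

Call:
jog_arm(
  targets=[
    {"slide": [3,0.3,0],"turn": [0,0,0],"claw": 0},
    {"slide": [0,0,0],"turn": [0,0,0],"claw": 0},
  ],
)

```text
t: 6.22
eef_pos: [458.3, -390.2, 83.0]
tcp_rot: [-3.139, -0.751, 0.051]
ft_force: [-0.0, -0.3, 1.3]
opening: 0.006
grip_force: 0.1
```

Run:
```python
from h import *
st(); c=read_camera("side")
print([(q,r) for q in("red_tip","red_lever") for r in look_for(q,"side")[:1]])
cv2.imwrite("pics/s5.png",cv2.resize(c["frame"][195:255,230:310],(800,600),interpolation=2))
```

```text
t 6.22 p [ 458.3 -390.2   83. ] z [ 0.681  0.038 -0.731] ycl [ 0.053 -0.999 -0.002] f [-0.01 -0.27  1.26] op 0.006 q [-1.11  0.63  2.08  1.46  0.68 -0.9 ]
TCP u,lat,z 65.1 -0.1 83.0  C u,z 57.7 89.8
[('red_tip', {'xy': [283.7, 208.8], 'conf': 0.24})]
```

View pics/s5.png

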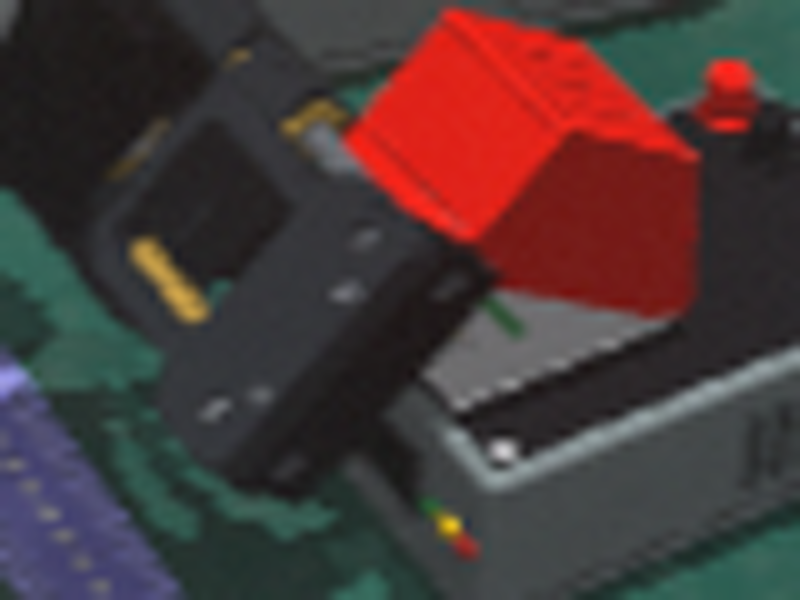

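The guard is well up, but the hand hides the lever; I can see a green stripe on the switch plate at (505,315). I'll push a few mm more and watch the force.

Call:
jog_arm(
  targets=[
    {"slide": [2,0.1,0],"turn": [0,0,0],"claw": 0},
    {"slide": [0,0,0],"turn": [0,0,0],"claw": 0},
  ],
)

```text
t: 6.62
eef_pos: [460.2, -390.2, 82.9]
tcp_rot: [-3.139, -0.751, 0.051]
ft_force: [0.6, -0.1, -0.8]
opening: 0.004
grip_force: 0.1
```

Call:
jog_arm(
  targets=[
    {"slide": [2,0.1,0],"turn": [0,0,0],"claw": 0},
    {"slide": [0,0,0],"turn": [0,0,0],"claw": 0},
  ],
)

```text
t: 6.88
eef_pos: [461.9, -390.1, 82.8]
tcp_rot: [-3.139, -0.75, 0.051]
ft_force: [-4.7, -0.7, 0.9]
opening: 0.004
grip_force: 2.2
```

Call:
jog_arm(
  targets=[
    {"slide": [1,0.1,0],"turn": [0,0,0],"claw": 0},
    {"slide": [0,0,0],"turn": [0,0,0],"claw": 0},
  ],
)

```text
t: 7.12
eef_pos: [462.4, -390.0, 82.6]
tcp_rot: [-3.139, -0.75, 0.05]
ft_force: [-9.6, -1.1, 2.9]
opening: 0.005
grip_force: 5.0
```

The force rises at u≈54, which is where the lever's on-stop should be, so the lever is over. I'll draw out along the same path.

Call:
jog_arm(
  targets=[
    {"slide": [-3,-0.2,0],"turn": [0,0,0],"claw": 0},
    {"slide": [-6,-0.3,0],"turn": [0,0,0],"claw": 0},
    {"slide": [-6,-0.3,0],"turn": [0,0,0],"claw": 0},
    {"slide": [-6,-0.3,0],"turn": [0,0,0],"claw": 0},
    {"slide": [-5,-0.3,0],"turn": [0,0,0],"claw": 0},
  ],
)

```text
t: 7.75
eef_pos: [436.7, -391.4, 82.9]
tcp_rot: [-3.139, -0.751, 0.051]
ft_force: [-0.8, 0.5, 0.5]
opening: 0.003
grip_force: 0.1
```

Run:
```python
from h import *
st(); c=read_camera("side")
print([(q,r) for q in("red_tip","red_lever") for r in look_for(q,"side")[:1]])
cv2.imwrite("pics/s6.png",cv2.resize(c["frame"][195:255,230:310],(800,600),interpolation=2))
```

```text
t 7.75 p [ 436.7 -391.4   82.9] z [ 0.681  0.037 -0.731] ycl [ 0.053 -0.999 -0.002] f [-0.81  0.46  0.45] op 0.003 q [-1.15  0.62  2.1   1.45  0.7  -0.93]
TCP u,lat,z 86.7 -0.3 82.9  C u,z 79.4 89.7
[('red_lever', {'xy': [279.7, 212.2], 'conf': 0.44})]
```

View pics/s6.png

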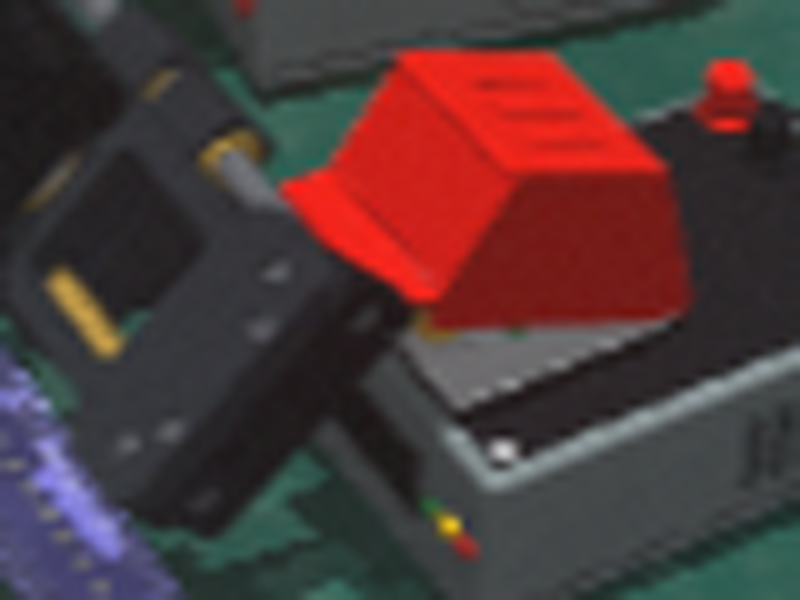

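The guard is following the finger down, and the case has not moved: its screw is still at (503,450) in the crop. I'll lower and draw out.

Call:
jog_arm(
  targets=[
    {"slide": [0.5,0,-10],"turn": [0,0,0],"claw": 0},
    {"slide": [0.5,0,-10],"turn": [0,0,0],"claw": 0},
    {"slide": [0,0,-10],"turn": [0,0,0],"claw": 0},
    {"slide": [0,0,-10],"turn": [0,0,0],"claw": 0},
    {"slide": [0,0,-10],"turn": [0,0,0],"claw": 0},
  ],
)

```text
t: 8.52
eef_pos: [438.2, -391.3, 32.1]
tcp_rot: [-3.139, -0.751, 0.051]
ft_force: [-0.6, -0.2, 0.3]
opening: 0.004
grip_force: 0.0
```

Call:
jog_arm(
  targets=[
    {"slide": [-10,-0.5,0],"turn": [0,0,0],"claw": 0},
    {"slide": [-10,-0.5,0],"turn": [0,0,0],"claw": 0},
    {"slide": [-12,-0.5,0],"turn": [0,0,0],"claw": 0},
    {"slide": [-12,-0.5,0],"turn": [0,0,0],"claw": 0},
    {"slide": [-6,-0.5,10],"turn": [0,0,0],"claw": 0},
  ],
)

```text
t: 9.15
eef_pos: [387.1, -393.9, 43.0]
tcp_rot: [-3.137, -0.751, 0.049]
ft_force: [-0.0, -0.8, -0.2]
opening: 0.006
grip_force: 0.0
```

Call:
jog_arm(
  targets=[
    {"slide": [-8,0,34],"turn": [0,0,0],"claw": 0},
    {"slide": [-8,0,34],"turn": [0,0,0],"claw": 0},
    {"slide": [-8,0,34],"turn": [0,0,0],"claw": 0},
    {"slide": [-8,0,34],"turn": [0,0,0],"claw": 0},
    {"slide": [0,0,0],"turn": [0,0,0],"claw": 0},
  ],
)

```text
t: 9.78
eef_pos: [355.7, -394.5, 181.5]
tcp_rot: [3.138, -0.752, 0.055]
ft_force: [0.4, -0.6, -0.3]
opening: 0.005
grip_force: 0.0
```

Run:
```python
from h import *
st(); c=read_camera("side"); t=read_camera("top"); a=cv2.imread("pics/top0.png")
g=cv2.cvtColor
for n,(x,y,w,h) in dict(red=(285,143,52,75),yel=(212,125,52,75),sm=(345,150,30,75),bar=(200,222,122,22)).items():
    A=np.float32(g(a,6)[y:y+h,x:x+w]);B=np.float32(g(t["frame"],6)[y:y+h,x:x+w]); print(n,np.round(cv2.phaseCorrelate(A,B),2))
cv2.imwrite("pics/s7.png",np.hstack([cv2.resize(c["frame"][190:290,230:330],(500,500),interpolation=2),cv2.resize(t["frame"][150:250,285:345],(300,500),interpolation=2)]))
```

```text
t 9.78 p [ 355.7 -394.5  181.5] z [ 0.682  0.034 -0.731] ycl [ 0.052 -0.999  0.003] f [ 0.35 -0.58 -0.33] op 0.005 q [-1.32  0.4   2.12  1.12  0.84 -0.69]
TCP u,lat,z 167.7 0.5 181.5  C u,z 160.4 188.4Traceback (most recent call last):
  File "<stdin>", line 5, in <module>
    return _wrapfunc(a, 'round', decimals=decimals, out=out)
    return _wrapit(obj, method, *args, **kwds)
    conv = _array_converter(obj)
ValueError: setting an array element with a sequence. The requested array has an inhomogeneous shape after 1 dimensions. The detected shape was (2,) + inhomogeneous part.
```

Run:
```python
from h import *
c=read_camera("side"); t=read_camera("top"); a=cv2.imread("pics/top0.png")
g=cv2.cvtColor
for n,(x,y,w,h) in dict(red=(285,143,52,75),yel=(212,125,52,75),sm=(345,150,30,75),bar=(200,222,122,22)).items():
    A=np.float32(g(a,6)[y:y+h,x:x+w]);B=np.float32(g(t["frame"],6)[y:y+h,x:x+w]); print(n,np.round(cv2.phaseCorrelate(A,B)[0],2))
cv2.imwrite("pics/s7.png",np.hstack([cv2.resize(c["frame"][190:290,230:330],(500,500),interpolation=2),cv2.resize(t["frame"][150:250,285:345],(300,500),interpolation=2)]))
```

```text
red [0.04 0.45]
yel [-0.02  0.52]
sm [-0.03  0.49]
bar [ 0.53 -0.17]
```

View pics/s7.png

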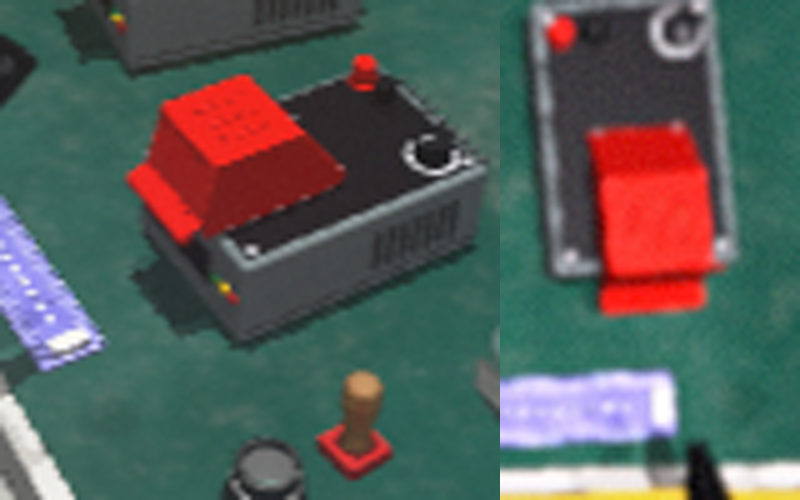

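The guard is shut and the finger is clear. The supplies, the small things and the bar show no shift: the equal 0.5 px comes from the odd crop height. The lever's contact and stop positions matched the given geometry, so I'm handing in.

```bash
python3 -c "
from cell import *
print(job_done())"
```

```text
the job is handed in; nothing more can be done
None
```

I handed the job in at about 10 s. The red guard was lifted on the closed fingers, the lever pushed back and the guard dropped shut, with nothing shifted; that the lever is on is inferred from its feeling solid at the expected on-stop (up to about 10 N there), because no camera could see it.

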